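# Lock the swing-out bowl rest with its quarter-turn thumbscrew

### The arm

A 6-joint arm with a two-finger parallel gripper is mounted at the origin on the work surface. World frame = base frame: x ahead of the robot, y to its left, z up, the work surface at z = 0. Lengths are in mm, angles in degrees, forces in N, time in s.
With the tool pointing down it reaches from about 350 to 850 mm from the base axis. Payload 8.1 kg.
Tool frame: the origin (TCP) lies midway between the tips of the shut fingers; the grasp point (between the pads) lies 19 mm behind it (r.pinch_z is the distance from the TCP to the grasp point, in mm); z points along the fingers, y is the line along which they close (so a half turn about z gives the same grasp; the last joint's range is limited). The gripper opens to 85 mm and grips with 20 to 120 N. Pads are 22 mm wide; open, the fingers measure 114 mm over their backs; the gripper's body (76 mm by 85 mm) begins 54 mm behind the grasp point. The pads swing forward as they close: fully open they stand 13 mm farther back than shut.
Start: joints at [60.08, 7.471, 85.268, -0, 87.261, -4.893], TCP at [253.805, 543.68, 231.292] pointing down, gripper open.
Joint ranges: [-169.43, 169.43], [-51.17, 129.36], [1.28, 143.12], [-76.62, 256.62], [0, 156.53], [-152.29, 152.29]. Speed limits (degrees/s): [136.94, 136.94, 159.86, 180, 180, 180].

### API

Orientations are given as [roll, pitch, yaw] about the fixed x, y, z axes, in that order (R = Rz(yaw) Ry(pitch) Rx(roll)).
In Python, from bench import sensors, optics, job, r gives the robot as it stands.
- The arm moves only by the tool play_rows, never from a script. Its argument "motion" is a list that holds one entry, the list of rows, each a list of 6 numbers: the shift along the tool's x, y, z in cm, then the turn, a rotation vector about the tool's x, y, z in degrees. In form: [[[x, y, z, ax, ay, az], ...]]. A call has 1 to 5 rows; each row is the pose to reach, as a shift and turn from the pose commanded when the call began, along the tool's axes at that moment; what a row does not reach only later rows make up. A row lasts 1/10 s, in which the tool goes at most 50 mm and 8.59 degrees, less where a joint would pass 70% of its speed; a pose out of reach is approached as far as the arm can. A call with a gripper value outside its range is refused whole. "jaw" is the opening, from 0 (shut) to 1 (fully open), set as the call begins (left out, the last holds). The fingers move at their own pace and stop on an object; "squeeze" is the grip in N (left out, the last holds). Time passes only in rows, so rows that repeat a pose let the fingers close. It gives the time, the measured TCP pose, the force, the opening and the grip force at its end, in the units of the state.
- sensors.sense(): the state, without advancing time (a new reading comes with each control period).
- optics.snapshot(name): name is "scene" or "top"; returns a dict with "pixels" (400x640x3 uint8, red, green, blue), "mtx" (3x3 intrinsics, pixels), "R" (3x3) and "t" (3): a world point X has camera coordinates R X + t. Camera axes: x right, y down, z forward; pixel columns grow to the right and rows downward; lengths in mm; the calibration is good to about 2 mm. A picture is of the moment at which its call begins. There is no depth.
- job.hand_in(): hands the job in; it is judged then, once.
The state is a dict: "time": time; "joint_pos": joint angles; "qd": joint speeds; "joint_efforts": joint torques, N m; "tool_pos": TCP position; "tcp_rot": TCP orientation; "ft_force": force on the tool from outside, world axes, zero at the start; "wrist_torque": the same for the moment, N m; "finger_gap": finger opening in mm; "grip_force": force on a finger pad.
Only numpy, scipy, OpenCV 4.12 (cv2) and the standard library are available. Lean on these libraries where they do the work, as an engineer would, in place of code of your own. Each camera call takes 0.05 s, during which the arm holds its last target. There are 200 camera calls.

### The job

Lock the swing-out bowl rest: take the red thumbscrew from its white parking block, line up the slot in the rest's tail with the hidden slot in the dark index plate underneath, and put the thumbscrew down through both until its collar lies flat on the arm. Then give it a quarter turn so that its foot locks crosswise under the plate, and let go. Leave the other things on the counter where they are.

Things in the scene. Friction and masses are not known exactly. Their poses are not given: they have to be found in the camera images.
- screw: Loose quarter-turn thumbscrew, about 80 g, 68 mm tall, upright in the parking block. Origin on its axis at the underside of its collar (steel disc 32 mm across, 5 mm thick); z up. Above the collar a red flat wing from z 5 to 39 mm, 30 mm long in x, 12 mm thick in y: pinch it across y. A half turn about z makes no difference.
- screw_tip (a point): Lowest point of the thumbscrew, on its axis, 29 mm below the collar's underside; axes as the screw. A round neck 9.6 mm across runs from the collar down to 19 mm below it, then the steel foot, 20 mm long in x, 10 mm wide in y, 10 mm high, its nose rounded with a 5 mm radius all round, so that it centres itself in a slot that it half meets.
- block: White plastic parking block, 62 x 62 x 40 mm, fixed, on the left or the right. Origin at the centre of its underside. Its socket, 25 mm long in x, 15 mm wide and 36 mm deep, holds the screw with 2.5 mm of play each way, the collar resting on the top face. The screw lifts straight out.
- pivot (a point): Point on the vertical pivot axis of the bowl rest, 48 mm above the counter, level with the arm's top face. The stand is fixed. The black pivot cap stands 12 mm above the arm. Beyond the pivot the arm carries a white bowl, fixed to it, 170 mm across, its rim 88 mm above the counter.
- tail_slot (a point): Centre of the through slot in the arm's tail, on the arm's top face (48 mm above the counter), 120 mm from the pivot, on the robot's side. Moves with the arm. Its x axis points along the arm from slot to pivot, z up. The slot is 23 mm long in x and 12 mm wide; the arm is a bar 44 mm wide and 8 mm thick.
- rest (a joint): Angle of the arm about the pivot, rad, counter-clockwise from above, stops at -0.62 and 0.50. Friction holds it (0.2 N m, under 2 N at the slot). It starts between -0.60 and -0.48. The plate's slot lies under the arm's slot at one angle between -0.20 and 0.35, different every time and not measured.
- plate_top (a point): Point on the pivot axis level with the top of the dark steel index plate, 38 mm above the counter, 2 mm under the arm. The fixed plate, 6 mm thick, lies under the arm's slot at every angle. Its only slot, 120 mm from the pivot, 24 mm long radially, 12.5 mm wide, must be found by feel or sight: a foot in the arm's slot stops on the plate with the collar 19 mm above the arm, until it drops.
- can: Tin can, 74 mm across, 100 mm tall, loose, standing where the parking block does not, on the other side. Bystander. Origin at the centre of its underside.
- ramekin: White cup, 76 mm across, 42 mm tall, loose bystander near the robot. Origin at the centre of its underside.
- jar: Green glass jar, 70 mm across, 90 mm tall, loose bystander on the left. Origin at the centre of its underside.
- oil: Amber oil bottle, 60 mm across, 190 mm tall, loose bystander on the right. Origin at the centre of its underside.
- dish: Glass bowl, 120 mm across, 45 mm tall, loose bystander on the right. Origin at the centre of its underside.

How it is judged (in metres and radians):
On the way:
1. the thumbscrew is down through both slots, collar on the arm (z of screw in the frame of tail_slot between -0.004 and 0.004 m and horizontal distance between screw and tail_slot below 0.009 m), for 0.1 s.
At the end, for the whole second after the job is handed in: The thumbscrew stands upright (within 7 degrees) through both slots, its collar within 2.5 mm of lying on the arm, within 9 mm of the slot's centre, its wing turned at least 60 degrees away from the line of the slot (a quarter turn is 90), at rest and let go (z of screw in the frame of tail_slot between -0.003 and 0.0025 m and horizontal distance between screw and tail_slot below 0.009 m and angle between screw's own z axis and vertical below 0.12 rad and angle between the x axis of screw and the x axis of tail_slot, either way round above 1.05 rad and linear speed of screw below 0.02 m/s); the robot touches nothing.
It fails at once if a bystander (can, cup, jar, oil bottle or glass bowl) is moved by more than 3 cm (distance of any of can, ramekin, jar, oil, dish from where it was at the start of the episode above 0.03 m).
It also fails if it takes over 54 s, if anything falls off the work surface, if the arm or the gripper's body presses on something with over 40 N, if the wrist force passes 120 N, or if a joint passes its speed limit or range.

## Working session

There is one attempt and no reset: what is moved stays moved. The work goes in short steps, Python scripts to look and compute and a tool call to move; the robot and the scene stay as the last step left them, time stands still between calls to the robot, and variables do not carry over. Pictures are saved under pics/ and viewed, at most 10 in all, crops included, and the job is handed in when it is done.

Besides the shell and the picture viewer there is one more tool, called after "Call:" as name(argument=value, ...), one argument or row to a line, values as JSON. play_rows: Moves the arm, as the interface text tells. Its arguments: {"type":"object","properties":{"motion":{"type":"array","items":{"type":"array","items":{"type":"array","items":{"type":"number"}}}},"jaw":{"type":"number"},"squeeze":{"type":"number"}},"required":["motion"]}

```bash
ls; mkdir -p pics
cat > h.py <<'E'
import numpy as np, cv2
from bench import sensors, optics, job, r
def snap(n,f=None):
    s=optics.snapshot(n)
    if f: cv2.imwrite('pics/'+f,cv2.cvtColor(s['pixels'],cv2.COLOR_RGB2BGR))
    return s
def ray(s,u,v,z):
    R=np.array(s['R']);t=np.array(s['t']);c=-R.T@t
    d=R.T@np.linalg.inv(s['mtx'])@np.array([u,v,1.])
    return c+d*(z-c[2])/d[2]
def proj(s,X):
    p=np.array(s['mtx'])@(np.array(s['R'])@np.array(X,float)+s['t']);return p[:2]/p[2]
E
python3 - <<'E'
from h import *
for n in('scene','top'):
    s=snap(n,n+'0.png');print(n,-np.array(s['R']).T@s['t'],np.array(s['R'])[2])
print(sensors.sense())
E
```

```text
pics
scene [1317.62520177  116.64343959  940.67179685] [-0.66368607 -0.12883509 -0.73683263]
top [ 394.15713905  -48.85432322 1288.17888305] [ 0.11204375  0.0260131  -0.99336273]
{'time': 0.1, 'joint_pos': array([ 6.00812368e+01,  7.51047121e+00,  8.53263308e+01,  6.80878236e-04,
        8.72622479e+01, -4.89232807e+00]), 'qd': array([-0.09224389, -0.10716463, -0.09077376, -0.03714356, -0.02955729,
       -0.00117668]), 'joint_efforts': array([ 1.82662832e-03, -5.70954752e+01, -5.01940298e+01, -1.68101592e-04,
        8.32160847e-03, -1.62657079e-05]), 'tool_pos': array([253.52910055, 543.22756542, 230.32102973]), 'tcp_rot': array([-1.79901369e+02, -9.12488762e-03,  1.54973524e+02]), 'ft_force': array([ 0.59956872,  0.50213572, -0.15499999]), 'wrist_torque': array([-0.00768335, -0.00357983,  0.0280003 ]), 'grip_force': 0.0, 'finger_gap': 85.35719057319521}
```

View pics/top0.png

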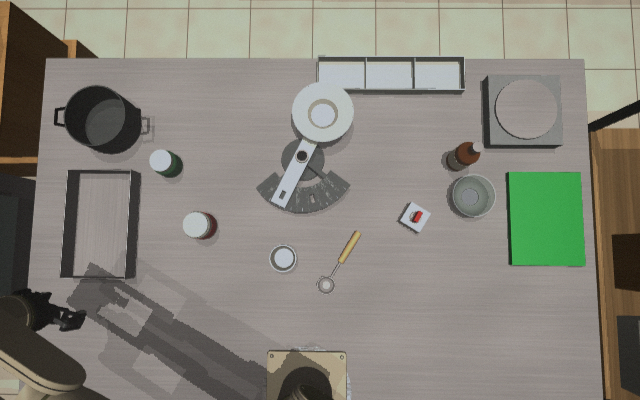

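View pics/scene0.png

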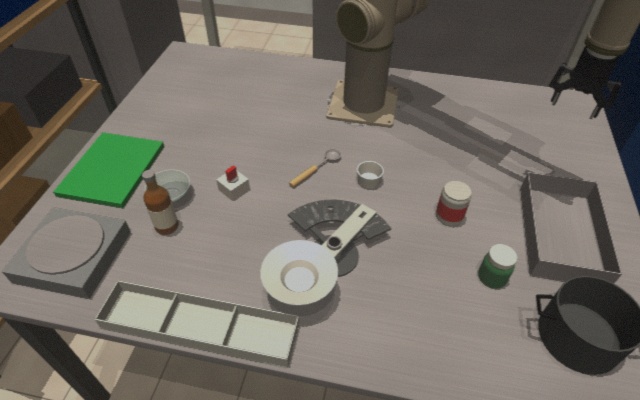

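The top view shows the white block with the red wing at about (416,216), the arm from (322,112) to (280,200), and the dark sector plate around (303,190). The can is at (200,225). Next I'll enlarge both areas.

Run:
```python
from h import *
s=snap('top');im=cv2.cvtColor(s['pixels'],cv2.COLOR_RGB2BGR)
a=cv2.resize(im[135:220,250:355],None,fx=5,fy=5,interpolation=cv2.INTER_CUBIC)
b=cv2.resize(im[190:245,390:445],None,fx=5,fy=5,interpolation=cv2.INTER_CUBIC)
o=np.zeros((425,525+275,3),np.uint8);o[:,:525]=a;o[:275,525:]=b
cv2.imwrite('pics/crop.png',cv2.convertScaleAbs(o,alpha=1.3))
hsv=cv2.cvtColor(im,cv2.COLOR_BGR2HSV)
red=((hsv[...,0]<8)|(hsv[...,0]>172))&(hsv[...,1]>140)&(hsv[...,2]>70)
red[:, :390]=0;red[:,440:]=0;red[:190]=0;red[250:]=0
c=cv2.findContours(red.astype('uint8'),0,1)[0];c=max(c,key=cv2.contourArea);print(cv2.minAreaRect(c),cv2.contourArea(c))
w=((hsv[...,1]<40)&(hsv[...,2]>190)).astype('uint8');w[:, :390]=0;w[:,440:]=0;w[:190]=0;w[245:]=0
c=cv2.findContours(w,0,1)[0];c=max(c,key=cv2.contourArea);R=cv2.minAreaRect(c);print(R)
print([ray(s,*p,40).round(1) for p in cv2.boxPoints(R)],ray(s,*R[0],40))
for n,p,z in[('pivot',(302,156),60),('slot',(282,195),48),('red',(417,217),60)]:print(n,ray(s,*p,z))
```

```text
((417.7000427246094, 216.1000213623047), (4.0249223709106445, 10.28591251373291), 26.56505012512207) 32.5
((415.21240234375, 216.59226989746094), (22.077604293823242, 20.963897705078125), 31.607501983642578)
[array([ 469.6, -252.9,   40. ]), array([ 519.2, -283.5,   40. ]), array([ 487.8, -334.5,   40. ]), array([ 438.5, -303.8,   40. ])] [ 478.69470279 -293.66647826   40.        ]
pivot [641.49576451  19.08981982  60.        ]
slot [533.96787209  73.38874563  48.        ]
red [ 476.28870495 -294.53468034   60.        ]
```

View pics/crop.png

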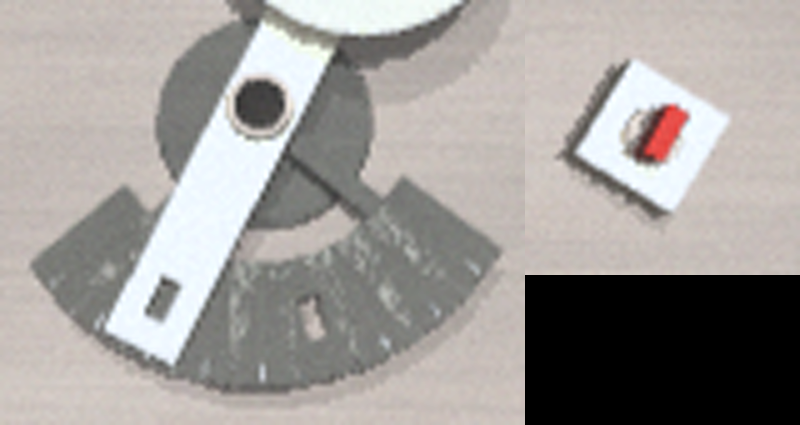

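The crop shows the tail slot at crop (163,299), the cap at (260,103) and a pale slot in the plate at about (313,315). The wing runs roughly along one pair of block edges. Next I'll triangulate these with the scene camera.

```bash
cat >> h.py <<'E'
def red(s,X,rad=30):
    im=s['pixels'];hsv=cv2.cvtColor(im,cv2.COLOR_RGB2HSV);u,v=proj(s,X)
    m=(((hsv[...,0]<8)|(hsv[...,0]>172))&(hsv[...,1]>140)&(hsv[...,2]>60)).astype('uint8')
    k=np.zeros_like(m);cv2.circle(k,(int(u),int(v)),rad,1,-1);m&=k
    M=cv2.moments(m,True);return (M['m10']/M['m00'],M['m01']/M['m00']),m
def tri(a,p,b,q):
    P=[np.array(s['mtx'])@np.c_[np.array(s['R']),s['t']] for s in(a,b)]
    X=cv2.triangulatePoints(P[0],P[1],np.array(p,float).reshape(2,1),np.array(q,float).reshape(2,1))[:,0];return X[:3]/X[3]
E
python3 - <<'E'
from h import *
a=snap('top');b=snap('scene')
X=[476,-294,65]
p,_=red(a,X);q,_=red(b,X);print('red',p,q,tri(a,p,b,q))
f=lambda x,y:(250+(x+.5)/5-.5,135+(y+.5)/5-.5)
P=ray(a,*f(260,103),60);S=ray(a,*f(163,299),48);L=ray(a,*f(313,315),38)
for n,V in(('slot',S),('plate',L)):
    d=(P-V)[:2];print(n,V.round(1),np.hypot(*d).round(1),np.degrees(np.arctan2(d[1],d[0])))
print(P)
for n,V in(('P',P),('S',S),('L',L)):print(n,proj(b,V))
im=cv2.cvtColor(b['pixels'],cv2.COLOR_RGB2BGR)
c=im[190:260,280:395];cv2.imwrite('pics/sc.png',cv2.resize(c,None,fx=6,fy=6,interpolation=cv2.INTER_CUBIC))
E
```

```text
red (417.54347826086956, 216.1086956521739) (230.63636363636363, 171.93506493506493) [ 478.40986717 -295.13041511   64.39816204]
slot [535.6  72.9  48. ] 120.2 -25.96544454768649
plate [528.6  -9.9  38. ] 119.0 14.664151098228128
[643.73272758  20.23024493  60.        ]
P [334.6175481  240.60013971]
S [362.79219244 213.83267935]
L [331.08062471 209.17066974]
```

View pics/sc.png

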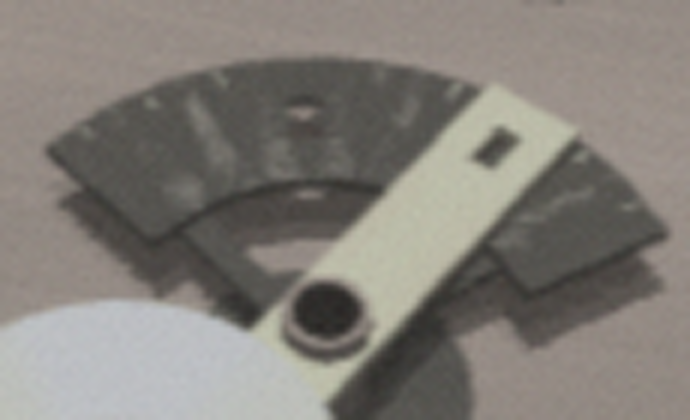

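The scene view agrees: cap at crop (327,310), slot at (495,147), and a real hole in the plate at (303,110), so the plate slot is about 40.6° counter-clockwise of the arm. The radii are 120 and 119 mm, which fits. Next I'll travel to above the block.

Call:
play_rows(
  motion=[
    [[-1.5,-1.8,0.2,0,0,0],[-4.5,-5.3,0.6,0,0,0],[-7.6,-9.0,1.1,0,0,0],[-10.8,-12.8,1.5,0,0,0],[-14,-16.6,2,0,0,0]],
  ],
  jaw=0.6,
)

```text
time: 0.75
tool_pos: [310.5, 332.4, 211.1]
tcp_rot: [180.0, 0.0, 155.0]
ft_force: [0.7, -1.0, 0.8]
finger_gap: 51.1
grip_force: 0.0
```

Call:
play_rows(
  motion=[
    [[-3,-3.5,0.5,0,0,0],[-6,-7.1,1,0,0,0],[-9,-10.7,1.5,0,0,0],[-12,-14.3,2,0,0,0],[-15,-17.9,2.5,0,0,0]],
  ],
)

```text
time: 1.25
tool_pos: [370.7, 106.7, 186.3]
tcp_rot: [180.0, 0.1, 155.0]
ft_force: [0.9, 0.3, 0.5]
finger_gap: 51.4
grip_force: 0.0
```

Call:
play_rows(
  motion=[
    [[-3,-3.5,0.5,0,0,0],[-6,-7.1,1,0,0,0],[-9,-10.7,1.5,0,0,0],[-12,-14.3,2,0,0,0],[-15,-17.9,2.5,0,0,0]],
  ],
)

```text
time: 1.75
tool_pos: [431.0, -119.4, 161.3]
tcp_rot: [180.0, 0.1, 155.0]
ft_force: [1.7, 0.5, 1.0]
finger_gap: 51.4
grip_force: 0.0
```

Call:
play_rows(
  motion=[
    [[-3,-3.5,0.5,0,0,2],[-6,-7,1,0,0,4],[-8.5,-10.3,1.5,0,0,6.6],[-10.5,-12.8,2,0,0,6.6],[-11.8,-14,2.5,0,0,6.6]],
  ],
)

```text
time: 2.25
tool_pos: [478.4, -296.8, 135.9]
tcp_rot: [-180.0, 0.0, 148.2]
ft_force: [0.4, -0.6, 0.1]
finger_gap: 51.2
grip_force: 0.0
```

```bash
cat >> h.py <<'E'
def plan(x,y,z,yaw):
    from scipy.spatial.transform import Rotation as Ro
    s=sensors.sense();R0=Ro.from_euler('xyz',s['tcp_rot'],degrees=True);R1=Ro.from_euler('xyz',[180,0,yaw],degrees=True)
    d=R0.inv().apply(np.array([x,y,z])-s['tool_pos'])/10
    print('t',s['time'],'pos',s['tool_pos'].round(1),'rot',s['tcp_rot'].round(1),'F',s['ft_force'].round(1),'gap',round(s['finger_gap'],1),'j',s['joint_pos'].round(0));print('row',d.round(2),(R0.inv()*R1).as_rotvec(degrees=True).round(1))
E
python3 - <<'E'
from h import *
plan(478.5,-294.5,100,148.3)
snap('scene','s1.png')
im=cv2.imread('pics/s1.png');cv2.imwrite('pics/s1c.png',cv2.resize(im[110:230,170:310],None,fx=5,fy=5,interpolation=cv2.INTER_CUBIC))
E
```

```text
t 2.25 pos [ 478.4 -296.8  135.9] rot [-180.     0.   148.2] F [ 0.4 -0.6  0.1] gap 51.2 j [-37.   5.  98.  -0.  77. -95.]
row [0.11 0.21 3.59] [-0.   0.  -0.1]
```

View pics/s1c.png

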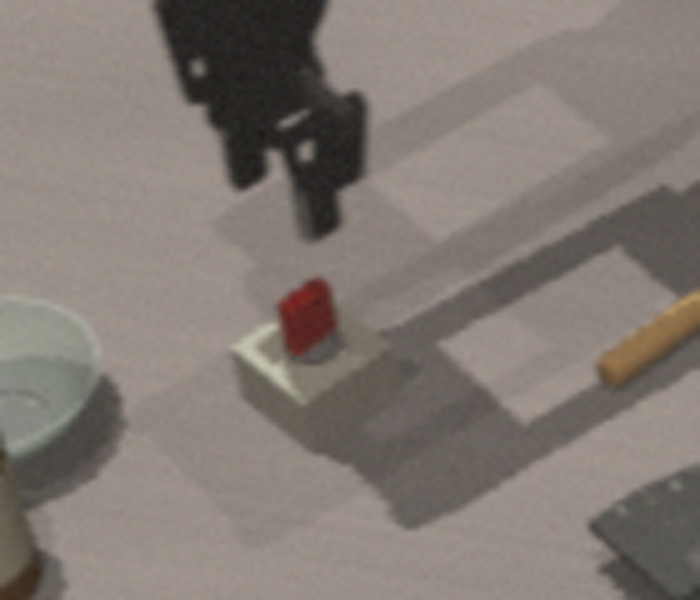

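The picture shows the fingers straddling above the wing (wing at crop (307,318)), with the closing line running across its thickness. I'll go down and grip.

Call:
play_rows(
  motion=[
    [[0.1,0.2,2,0,0,0],[0.1,0.2,4.5,0,0,0],[0.1,0.2,6.5,0,0,0],[0.1,0.2,8,0,0,0],[0.1,0.2,8.6,0,0,0]],
  ],
)

```text
time: 2.8
tool_pos: [477.7, -290.8, 48.5]
tcp_rot: [180.0, -0.2, 148.4]
ft_force: [-0.6, 0.8, -0.0]
finger_gap: 51.2
grip_force: 0.0
```

Call:
play_rows(
  motion=[
    [[0,0,0,0,0,0],[0,0,0,0,0,0],[0,0,0,0,0,0],[0,0,0,0,0,0],[0,0,0,0,0,0]],
  ],
  jaw=0,
  squeeze=40,
)

```text
time: 3.3
tool_pos: [479.6, -292.5, 51.7]
tcp_rot: [-180.0, 0.1, 148.4]
ft_force: [-1.0, -0.6, 6.5]
finger_gap: 11.0
grip_force: 42.2
```

Run:
```python
from h import *
plan(478.5,-294.5,50,148.3)
```

```text
t 3.3 pos [ 479.6 -292.5   51.7] rot [-1.800e+02  1.000e-01  1.484e+02] F [-1.  -0.6  6.5] gap 11.0 j [-37.  11. 101.  -0.  68. -95.]
row [-0.01 -0.23  0.17] [-0.   0.1  0.1]
```

Call:
play_rows(
  motion=[
    [[0,0,-0.8,0,0,0],[0,0,-2.5,0,0,0],[0,0,-4.5,0,0,0],[0,0,-6.5,0,0,0],[0,0,-7.5,0,0,0]],
  ],
)

```text
time: 3.8
tool_pos: [479.5, -292.3, 127.7]
tcp_rot: [-180.0, 0.1, 148.4]
ft_force: [0.1, -0.4, -0.5]
finger_gap: 11.2
grip_force: 41.1
```

Run:
```python
from h import *
plan(535.6,72.9,120,154)
a=snap('top');b=snap('scene');X=sensors.sense()['tool_pos']+[0,0,8]
p,m=red(a,X);q,n=red(b,X);print('red',m.sum(),n.sum(),tri(a,p,b,q),sensors.sense()['tool_pos'])
```

```text
t 3.8 pos [ 479.5 -292.3  127.7] rot [-1.800e+02  1.000e-01  1.484e+02] F [ 0.1 -0.4 -0.5] gap 11.2 j [-37.   6.  98.   0.  76. -95.]
row [14.37 34.04  0.73] [-0.   0.1 -5.6]Traceback (most recent call last):
  File "<stdin>", line 4, in <module>
  File "h.py", line 17, in red
    M=cv2.moments(m,True);return (M['m10']/M['m00'],M['m01']/M['m00']),m
                                  ~~~~~~~~^~~~~~~~~
ZeroDivisionError: float division by zero
```

Call:
play_rows(
  motion=[
    [[0.8,2,0,0,0,0],[2.4,5.5,0,0,0,0],[4,9.5,0,0,0,0],[5.6,13.3,0,0,0,0],[7.2,17,0,0,0,0]],
  ],
)

```text
time: 4.4
tool_pos: [505.7, -107.4, 123.9]
tcp_rot: [-180.0, -0.1, 148.4]
ft_force: [1.0, 0.1, -1.4]
finger_gap: 11.5
grip_force: 41.1
```

Call:
play_rows(
  motion=[
    [[1.6,3.8,0,0,0,-1],[3.2,7.6,0,0,0,-2],[4.8,11.4,0,0,0,-3],[6.4,15,0,0,0,-4.5],[7.2,17,0.7,0,0,-5.6]],
  ],
)

```text
time: 4.9
tool_pos: [534.3, 76.2, 117.9]
tcp_rot: [180.0, -0.0, 154.1]
ft_force: [-0.2, -0.4, -0.8]
finger_gap: 11.2
grip_force: 41.1
```

Call:
play_rows(
  motion=[
    [[0,0,0.5,0,0,0],[0,0,1,0,0,0],[0,0,1.2,0,0,0]],
  ],
)

```text
time: 5.2
tool_pos: [533.4, 72.3, 104.8]
tcp_rot: [-179.9, -0.1, 153.9]
ft_force: [0.2, -1.1, -1.5]
finger_gap: 11.5
grip_force: 41.1
```

Run:
```python
from h import *
plan(535.6,72.9,95,154)
b=snap('scene','s2.png')
im=cv2.imread('pics/s2.png');cv2.imwrite('pics/s2c.png',cv2.resize(im[150:250,290:420],None,fx=6,fy=6,interpolation=cv2.INTER_CUBIC))
P=sensors.sense()['tool_pos']
for dz in(-40.7,-11.7,27):print(proj(b,P+[0,0,dz]))
print('slot',proj(b,[535.6,72.9,48]))
```

```text
t 5.2 pos [533.4  72.3 104.8] rot [-1.799e+02 -1.000e-01  1.539e+02] F [ 0.2 -1.1 -1.5] gap 11.5 j [  2.   4. 103.  -0.  74. -62.]
row [-0.17  0.15  0.98] [-0.1 -0.1 -0.1]
[363.12613927 208.923658  ]
[364.05013554 201.1140379 ]
[365.33801031 190.22891526]
slot [362.80677028 213.82238094]
```

View pics/s2c.png

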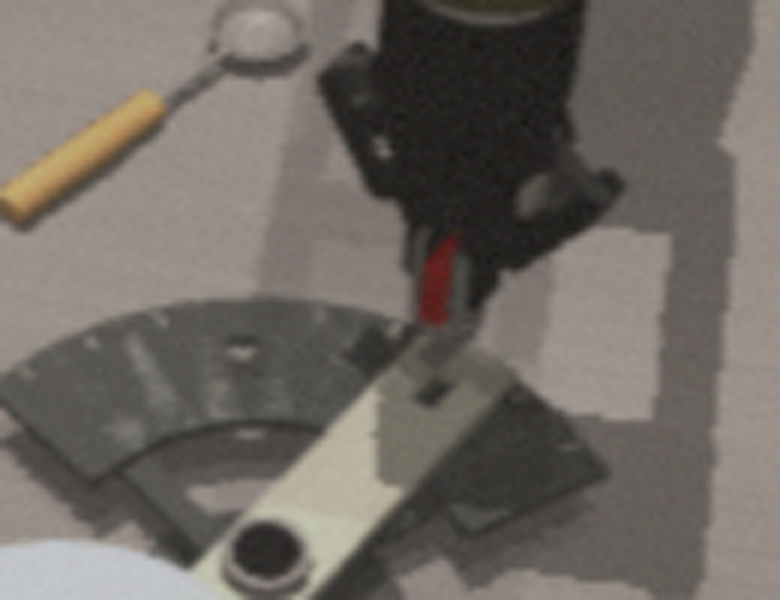

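The picture shows the foot just above the dark slot (foot tip at about crop (437,370), slot at (433,390)). I'll lower it gently with a small correction.

Call:
play_rows(
  motion=[
    [[-0.17,0.1,0.3,0,0,0],[-0.17,0.1,0.7,0,0,0],[-0.17,0.1,1.1,0,0,0],[-0.17,0.1,1.4,0,0,0],[-0.17,0.1,1.6,0,0,0]],
  ],
)

```text
time: 5.75
tool_pos: [536.2, 73.3, 89.8]
tcp_rot: [-180.0, -0.0, 154.0]
ft_force: [0.6, -0.1, -0.6]
finger_gap: 11.5
grip_force: 41.1
```

Call:
play_rows(
  motion=[
    [[0,0,0.15,0,0,0],[0,0,0.3,0,0,0],[0,0,0.4,0,0,0],[0,0,0.5,0,0,0],[0,0,0.5,0,0,0]],
  ],
)

```text
time: 6.25
tool_pos: [536.5, 73.1, 85.5]
tcp_rot: [-180.0, 0.0, 154.0]
ft_force: [0.8, -2.0, 1.1]
finger_gap: 11.5
grip_force: 41.3
```

Call:
play_rows(
  motion=[
    [[0,0,0.1,0,0,0],[0,0,0.2,0,0,0],[0,0,0.35,0,0,0],[0,0,0.45,0,0,0],[0,0,0.45,0,0,0]],
  ],
)

```text
time: 6.75
tool_pos: [536.1, 73.4, 80.3]
tcp_rot: [-180.0, -0.0, 154.0]
ft_force: [-0.2, -0.8, -2.0]
finger_gap: 11.3
grip_force: 41.1
```

Run:
```python
from h import *
plan(528.6,-9.9,80,194.7)
b=snap('scene','s3.png')
im=cv2.imread('pics/s3.png');cv2.imwrite('pics/s3c.png',cv2.resize(im[150:250,290:420],None,fx=6,fy=6,interpolation=cv2.INTER_CUBIC))
s=sensors.sense()['tool_pos'][:2];P=np.array([643.7,20.2])
d=P-s;th=np.degrees(np.arctan2(d[1],d[0]));rr=np.hypot(*d);print(rr,th)
psi=np.radians(154)
for k in range(1,11):
    a=np.radians(th+k*4);q=P-120*np.array([np.cos(a),np.sin(a)]);e=(q-s)/10
    print(k,(e@[np.cos(psi),np.sin(psi)]).round(2),(e@[np.sin(psi),-np.cos(psi)]).round(2),-4*k)
```

```text
t 6.75 pos [536.1  73.4  80.3] rot [-180.   -0.  154.] F [-0.2 -0.8 -2. ] gap 11.3 j [  2.   6. 104.   0.  71. -62.]
row [-2.99 -7.81  0.03] [ -0.   -0.  -40.7]
120.06014802778907 -26.281429742005756
1 -0.03 -0.84 -4
2 -0.11 -1.67 -8
3 -0.26 -2.5 -12
4 -0.45 -3.31 -16
5 -0.71 -4.11 -20
6 -1.02 -4.89 -24
7 -1.38 -5.64 -28
8 -1.8 -6.37 -32
9 -2.26 -7.06 -36
10 -2.78 -7.73 -40
```

View pics/s3c.png

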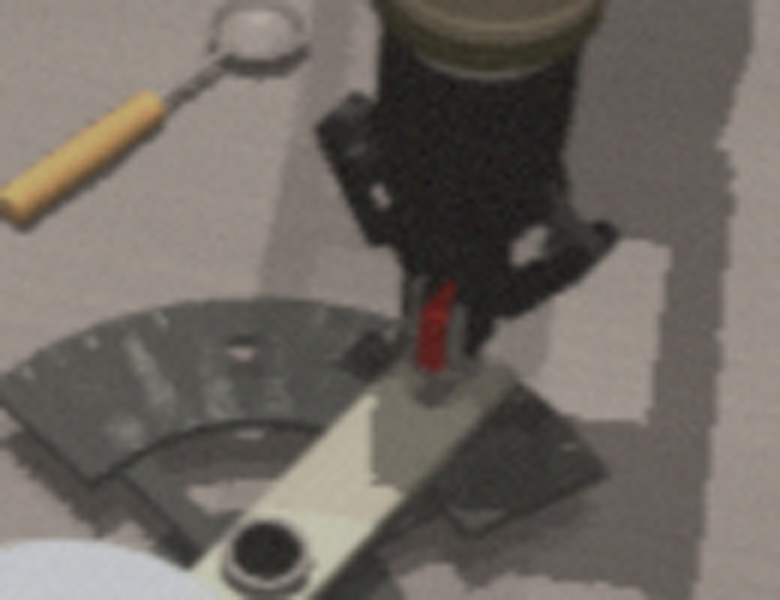

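The picture shows the foot sunk in the tail slot with the collar clear of the arm. I'll swing the arm about the pivot to the plate slot.

Call:
play_rows(
  motion=[
    [[-0.01,-0.42,0,0,0,-2],[-0.06,-1.25,0,0,0,-6],[-0.18,-2.08,0,0,0,-10],[-0.35,-2.9,0,0,0,-14],[-0.58,-3.71,0,0,0,-18]],
  ],
)

```text
time: 7.3
tool_pos: [525.0, 37.9, 80.7]
tcp_rot: [179.9, -0.0, 172.1]
ft_force: [-1.0, 2.0, -0.6]
finger_gap: 11.1
grip_force: 41.1
```

Call:
play_rows(
  motion=[
    [[-0.03,-0.84,0,0,0,-4],[-0.11,-1.67,0,0,0,-8],[-0.26,-2.5,0,0,0,-12],[-0.45,-3.31,0,0,0,-16],[-0.6,-3.8,0,0,0,-18.5]],
  ],
)

```text
time: 7.8
tool_pos: [525.7, -1.0, 80.6]
tcp_rot: [179.9, -0.0, -169.4]
ft_force: [-0.2, 1.5, -1.1]
finger_gap: 11.5
grip_force: 41.1
```

Run:
```python
from h import *
plan(528.6,-9.9,78,194.7)
s=sensors.sense()['tool_pos'][:2];P=np.array([643.7,20.2])
d=P-s;print(np.hypot(*d),np.degrees(np.arctan2(d[1],d[0])))
b=snap('scene','s4.png');im=cv2.imread('pics/s4.png');cv2.imwrite('pics/s4c.png',cv2.resize(im[150:250,270:400],None,fx=6,fy=6,interpolation=cv2.INTER_CUBIC))
```

```text
t 7.8 pos [525.7  -1.   80.6] rot [ 179.9   -0.  -169.4] F [-0.2  1.5 -1.1] gap 11.5 j [  -6.    3.  106.    0.   71. -106.]
row [-0.12 -0.93  0.26] [ 0.1 -0.  -4.1]
119.86504040391927 10.16709621294964
```

View pics/s4c.png

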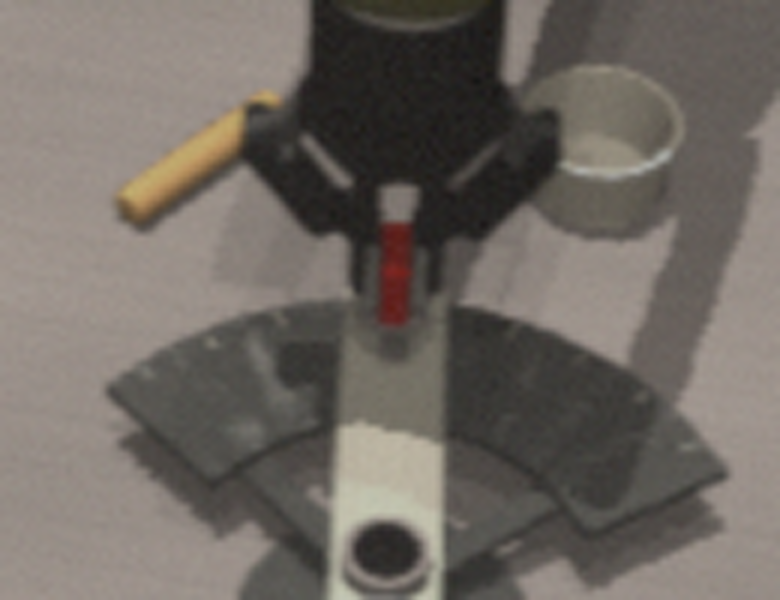

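The arm followed the screw (collar at crop (393,330)), now about 4° short. I'll move on, then press down gently.

Call:
play_rows(
  motion=[
    [[-0.01,-0.44,0,0,0,-2.1],[-0.03,-0.9,0,0,0,-4.3],[-0.03,-0.9,0.2,0,0,-4.3],[-0.03,-0.9,0.35,0,0,-4.3],[-0.03,-0.9,0.5,0,0,-4.3]],
  ],
)

```text
time: 8.35
tool_pos: [527.8, -9.5, 75.6]
tcp_rot: [180.0, -0.0, -165.3]
ft_force: [0.9, -0.5, 0.4]
finger_gap: 11.4
grip_force: 41.2
```

Call:
play_rows(
  motion=[
    [[0,0,0,0,0,0],[0,0,0,0,0,0]],
  ],
)

```text
time: 8.55
tool_pos: [527.8, -9.6, 75.7]
tcp_rot: [180.0, -0.0, -165.2]
ft_force: [-0.3, -0.1, -1.8]
finger_gap: 11.2
grip_force: 41.1
```

It has entered the plate slot with no resistance. I'll go down to seat the collar.

Call:
play_rows(
  motion=[
    [[0,0,0.2,0,0,0],[0,0,0.5,0,0,0],[0,0,0.8,0,0,0],[0,0,1.0,0,0,0],[0,0,1.2,0,0,0]],
  ],
)

```text
time: 9.05
tool_pos: [527.9, -10.0, 63.6]
tcp_rot: [-180.0, 0.0, -165.2]
ft_force: [-0.3, -2.5, 1.5]
finger_gap: 11.5
grip_force: 41.3
```

Call:
play_rows(
  motion=[
    [[0,0,0.1,0,0,0],[0,0,0.2,0,0,0],[0,0,0.3,0,0,0],[0,0,0.4,0,0,0],[0,0,0.4,0,0,0]],
  ],
)

```text
time: 9.55
tool_pos: [527.9, -9.8, 59.7]
tcp_rot: [180.0, 0.0, -165.2]
ft_force: [2.0, -1.7, -1.2]
finger_gap: 11.2
grip_force: 41.1
```

Run:
```python
from h import *
plan(528.6,-9.9,59.7,194.7)
```

```text
t 9.55 pos [527.9  -9.8  59.7] rot [ 180.     0.  -165.2] F [ 2.  -1.7 -1.2] gap 11.2 j [  -7.    5.  106.    0.   68. -111.]
row [-0.07 -0.03  0.  ] [0.  0.  0.1]
```

Call:
play_rows(
  motion=[
    [[0,0,0.1,0,0,0],[0,0,0.15,0,0,0],[0,0,0.2,0,0,0],[0,0,0.2,0,0,0]],
  ],
)

```text
time: 9.95
tool_pos: [528.0, -9.8, 59.7]
tcp_rot: [-180.0, 0.0, -165.2]
ft_force: [-9.5, -1.9, 18.8]
finger_gap: 11.2
grip_force: 43.9
```

It is seated: 19 N, with the TCP stopped at the expected height. I'll relax the press and make the quarter turn.

Call:
play_rows(
  motion=[
    [[0,0,-0.13,0,0,0],[0,0,-0.13,0,0,6],[0,0,-0.13,0,0,14],[0,0,-0.13,0,0,22],[0,0,-0.13,0,0,30]],
  ],
)

```text
time: 10.45
tool_pos: [528.0, -10.1, 59.7]
tcp_rot: [-180.0, 0.0, 164.4]
ft_force: [-2.8, -3.2, 6.6]
finger_gap: 11.2
grip_force: 42.1
```

Call:
play_rows(
  motion=[
    [[0,0,0,0,0,8],[0,0,0,0,0,16],[0,0,0,0,0,24],[0,0,0,0,0,31],[0,0,0,0,0,38]],
  ],
)

```text
time: 10.95
tool_pos: [527.8, -10.4, 59.7]
tcp_rot: [-180.0, 0.0, 126.5]
ft_force: [-4.1, -4.5, 7.5]
finger_gap: 11.3
grip_force: 42.3
```

Call:
play_rows(
  motion=[
    [[0,0,0,0,0,8],[0,0,0,0,0,15],[0,0,0,0,0,20],[0,0,0,0,0,22],[0,0,0,0,0,22]],
  ],
)

```text
time: 11.45
tool_pos: [527.8, -10.4, 59.7]
tcp_rot: [-180.0, 0.1, 104.7]
ft_force: [-4.0, -4.2, 7.2]
finger_gap: 11.2
grip_force: 42.3
```

Call:
play_rows(
  motion=[
    [[0,0,0,0,0,0],[0,0,0,0,0,0],[0,0,0,0,0,0],[0,0,0,0,0,0]],
  ],
  jaw=0.5,
)

```text
time: 11.85
tool_pos: [527.7, -9.5, 58.8]
tcp_rot: [-180.0, -0.0, 104.8]
ft_force: [0.8, 0.5, -0.2]
finger_gap: 42.6
grip_force: 0.0
```

Call:
play_rows(
  motion=[
    [[0,0,-1.5,0,0,0],[0,0,-4,0,0,0],[0,0,-8,0,0,0],[0,0,-12,0,0,0],[0,0,-15,0,0,0]],
  ],
)

```text
time: 12.35
tool_pos: [528.6, -9.8, 213.3]
tcp_rot: [179.8, 0.1, 104.8]
ft_force: [0.4, -0.5, 0.4]
finger_gap: 42.6
grip_force: 0.0
```

Call:
play_rows(
  motion=[
    [[0,0,0,0,0,0],[0,0,0,0,0,0]],
  ],
)

```text
time: 12.55
tool_pos: [528.6, -9.8, 211.0]
tcp_rot: [179.8, 0.1, 104.8]
ft_force: [-0.6, 0.7, -0.7]
finger_gap: 43.0
grip_force: 0.0
```

Run:
```python
from h import *
plan(528,-10,200,105)
b=snap('scene','s5.png');im=cv2.imread('pics/s5.png');cv2.imwrite('pics/s5c.png',cv2.resize(im[150:250,270:400],None,fx=6,fy=6,interpolation=cv2.INTER_CUBIC))
q,n=red(b,[528,-10,70]);print(q,n.sum(),ray(b,*q,70))
```

```text
t 12.55 pos [528.6  -9.8 211. ] rot [1.798e+02 1.000e-01 1.048e+02] F [-0.6  0.7 -0.7] gap 43.0 j [ -7.  -3.  98.   0.  85. -21.]
row [-0.   -0.07  1.1 ] [ 0.2  0.1 -0.2]
(331.5981308411215, 201.14018691588785) 107 [529.73743166  -9.25454478  70.        ]
```

View pics/s5c.png

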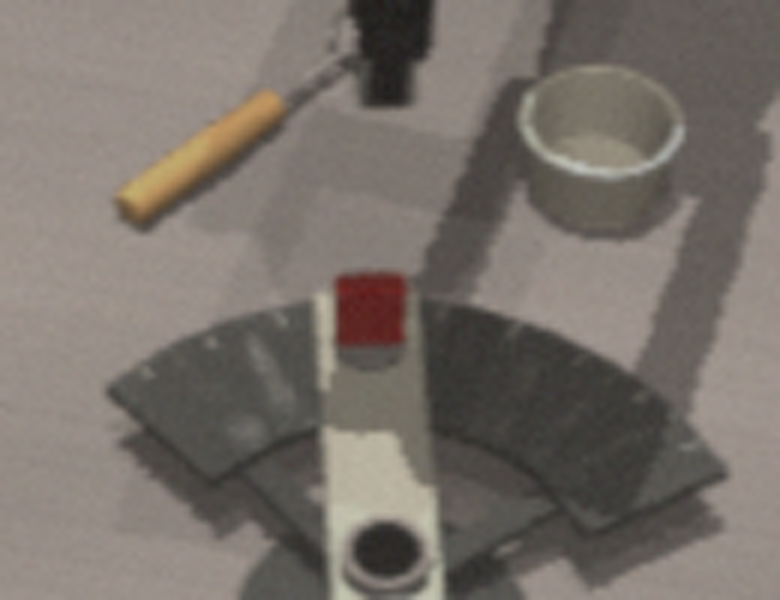

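The picture shows the wing crosswise at crop (370,310), the collar flat on the arm, and the gripper well clear. I'll hand in.

```bash
python3 -c "
from bench import job
print(job.hand_in())"
```

```text
the job is handed in; nothing more can be done
None
```

I put the thumbscrew down through both slots until its collar lay on the arm, turned it 90° and let go, then handed the job in at about 12.6 s; the hand-in returned no verdict.

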